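Hold a bag clip gaping over the menu card's edge

TASK

Squeeze open the bag clip that grips the rotating caddy's panel, and only once its jaws are off the panel lift it clear. Then hold it wide open astride the middle of the top edge of the standing menu card, in line with the card, with the edge a good centimetre or two inside the jaws and neither jaw nor hinge touching it, so that I can slip the day's ticket in. Finish like that, still holding the clip squeezed open and still; do not bump or shift the card, drop the clip, or disturb the spoons and the other things.

Things in the scene. Friction and masses are not known exactly. Their poses are not given: they have to be found in the camera images.
- clip_grip (a point): Pinch point of a grey plastic bag clip (peg type, two sprung levers 36 mm wide), handles up, jaws down on the caddy's panel: midway between the handles, 32 mm above the hinge pin. x: across the panel, the way handles and jaws close; y along the pin; z up. At rest the handles lean apart: 47 mm over at this height, 54 mm over their tops (44 mm above the pin). Fixed to the -x lever.
- clip: The clip, 90 mm tall, 65 g: its -x lever with the pin (carrying the other lever). Origin on the hinge pin axis, mid-width, y along the pin; this lever tips 0.28 rad as the clip opens. Fully squeezed, the 3 mm handle plates stand upright and parallel, 28 mm over both, tops 50 mm above the pin. The pin's sleeve, radius 5 mm, rests on the panel's rim at the start.
- clip_pin (a point): Centre of the clip's hinge pin (origin of clip), axes of clip. Fully open, the jaw tips lie 40 mm below the pin (lips to 42 mm).
- jaw_a (a point): Inner face of the jaw lip (36 mm wide, rounded, 5 mm thick) at the lower end of the clip's -x lever, mid-width, 42 mm below the pin as it starts.
- jaw_b (a point): Inner face of the same lip at the lower end of the clip's +x lever, mid-width.
- clip_lever (a joint): Opening angle of the clip: 0 gripping the 3 mm panel, -0.07 shut, 0.55 at the stop. The gap between the jaw lips is 3 mm plus 41 mm per rad: 25 mm at the stop. Squeezing the handles at the pinch point takes about 4 N to start and 8 N at the stop, where a firmer grip (15 to 25 N) does no harm. Let go, it springs shut.
- card: Stiff white menu card 148 mm wide, 105 mm high, 3 mm thick, standing upright in a slotted wooden block 160 x 58 x 30 mm; 0.6 kg in all, loose on the surface. Origin at the centre of the block's underside; x normal to the card's faces, y along its width, z up.
- card_edge (a point): Middle of the menu card's top edge, 120 mm above the surface; same axes as the card. The card's faces are 1.5 mm either side.
- caddy_base: White plastic square caddy, 140 x 140 mm, on a grey round turntable foot (132 mm across). Origin on the turning axis at the surface. The walls are 3 mm thick, their rims 116 mm above the surface. Its front panel, centred 68.5 mm towards -x of the origin, carries the clip. Front pockets hold tea sachets below the rim, the rear insert the spoons.
- caddy (a joint): Turn of the caddy on its foot, 0 at the start, counter-clockwise positive; it turns easily either way (0.06 N m).
- spoon0: Steel teaspoon, 137 mm long, upright, handle down in a slot of the caddy's rear insert (37 mm behind the axis, 42 mm to -y); bowl 26 mm wide at the top, 156 mm above the surface. Origin at the handle's foot, z up along the handle. Leave it.
- spoon1: Steel teaspoon, 137 mm long, upright, handle down in a slot of the caddy's rear insert (37 mm behind the axis, in the middle); bowl 26 mm wide at the top, 156 mm above the surface. Origin at the handle's foot, z up along the handle. Leave it.
- spoon2: Steel teaspoon, 137 mm long, upright, handle down in a slot of the caddy's rear insert (37 mm behind the axis, 42 mm to +y); bowl 26 mm wide at the top, 156 mm above the surface. Origin at the handle's foot, z up along the handle. Leave it.
- mug: Pink ceramic mug, 80 mm across, 92 mm tall, between the caddy and the card. Origin under its centre. Leave it.
- saucer: Stainless steel saucer, 132 mm across, 16 mm high, facing up. Origin under its centre. Leave it.
- jar: Glass sugar jar with clamp lid, 92 mm across, 122 mm tall. Origin under its centre. Leave it.
- jug: Small steel milk jug, 80 mm across, 100 mm tall, with a handle. Origin under its centre. Leave it.
- tin: Round dark steel tea tin, 77 mm across, 115 mm tall. Origin under its centre. Leave it.
- tickets: Small wooden box of blank tickets, 75 x 110 x 30 mm. Origin under its centre. Leave it.
There are look-alikes about, which are no part of the job. Leave any green or turquoise look-alike of the clip alone.

How it is judged:
On the way, in this order (a step that is already met when the one before it is completed fails the run):
1. the clip is squeezed open while still in place astride the caddy's panel, jaws off the panel (value of joint clip_lever above 0.2 rad and distance of clip_pin from where it was at the start of the episode below 0.015 m and contact force between the fingers and clip above 1 N), for 0.1 s.
2. the clip is lifted clear of the caddy (distance of clip_pin from where it was at the start of the episode above 0.05 m and contact force between clip and caddy_base below 0.1 N and contact force between the fingers and clip above 1 N), for 0.1 s.
At the end, for the whole second after the job is handed in: Clip still held open (over 0.33 rad) and still; a jaw lip each side of the card, 2 mm or more off its face, 8 to 36 mm below the edge, within 30 mm of its middle, in line within 0.3 rad; clip not touching the card; card upright, within 25 mm of its start; spoons standing (value of joint clip_lever above 0.33 rad and ((x of jaw_a in the frame of card_edge above 0.0035 m and x of jaw_b in the frame of card_edge below -0.0035 m) or (x of jaw_b in the frame of card_edge above 0.0035 m and x of jaw_a in the frame of card_edge below -0.0035 m)) and z of jaw_a in the frame of card_edge between -0.036 and -0.008 m and y of jaw_a in the frame of card_edge between -0.03 and 0.03 m and z of jaw_b in the frame of card_edge between -0.036 and -0.008 m and y of jaw_b in the frame of card_edge between -0.03 and 0.03 m and angle between the y axis of clip and the y axis of card, either way round below 0.3 rad and contact force between clip and card below 0.2 N and contact force between the fingers and clip above 1 N and linear speed of clip below 0.03 m/s and angle between card's own z axis and vertical below 0.05 rad and distance of card from where it was at the start of the episode below 0.025 m and angle between each of spoon0, spoon1, spoon2's own z axis and vertical below 0.35 rad); the arm keeps its last pose, push and grip.
It fails at once if the clip bumps the card (over 5 N) (contact force between clip and card above 5 N).
It fails at once if the card stand is shifted over 25 mm or tipped (distance of card from where it was at the start of the episode above 0.025 m or angle between card's own z axis and vertical above 0.2 rad).
It fails at once if the clip is dropped (its pin sinks near the surface) (height (world z) of clip_pin below 0.07 m).
It fails at once if a spoon is knocked over or pulled out (angle between any of spoon0, spoon1, spoon2's own z axis and vertical above 0.35 rad or distance of any of spoon0, spoon1, spoon2 from where it was at the start of the episode above 0.04 m).
It fails at once if another thing is shifted over 25 mm or tipped over (distance of any of mug, saucer, jar, jug, tin, tickets from where it was at the start of the episode above 0.025 m or angle between any of mug, saucer, jar, jug, tin, tickets's own z axis and vertical above 0.3 rad).
It also fails if it takes over 35 s, if anything falls off the work surface, if the arm or the gripper's body presses on something with over 40 N, if the wrist force passes 120 N, or if a joint passes its speed limit or range.

ROBOT

A 7-joint arm with a two-finger parallel gripper is mounted at the origin on the work surface. World frame = base frame: x ahead of the robot, y to its left, z up, the work surface at z = 0. Lengths are in m, angles in rad, forces in N, time in s.
With the tool pointing down it reaches from about 0.425 to 0.925 m from the base axis. Payload 6.8 kg.
Tool frame: the origin (TCP) lies at the very end of the fingers, on their centre line; the grasp point (between the pads) lies 19 mm behind it (r.grip_point_offset is the distance from the TCP to the grasp point, in m); z points along the fingers, y is the line along which they close (so a half turn about z gives the same grasp; the last joint's range is limited). The gripper opens to 85 mm and grips with 20 to 120 N. Pads are 22 mm wide; open, the fingers measure 114 mm over their backs; the gripper's body (76 mm by 85 mm) begins 54 mm behind the grasp point. The pads swing forward as they close: fully open they stand 13 mm farther back than shut.
Start: joints at [-1.405, 0.477, 0.022, 1.555, -0.011, 1.109, -0.083], TCP at [0.183, 0.65, 0.231] pointing down, gripper open.
Joint ranges: [-2.96, 2.96], [-0.34, 2.1], [-1.41, 1.46], [0.24, 2.44], [-1.37, 4.51], [0.17, 1.92], [-2.96, 2.96]. Speed limits (rad/s): [2.39, 2.39, 3.14, 3.14, 3.14, 3.14, 3.14].

INTERFACE

Orientations are given as a rotation vector (axis times angle).
In Python, from bench import status, eyes, r gives the robot as it stands.
- The arm moves only by the shell command python3 -m crank 'ROWS' [OPENING] [FORCE]. ROWS is JSON, a list of rows, each a list of 6 numbers: the shift along the tool's x, y, z normalised to -1 to 1, where 1 is 0.02 m, then the turn, a rotation vector about the tool's x, y, z normalised to -1 to 1, where 1 is 45 degrees. A call has 1 to 12 rows; each row shifts and turns the commanded pose from where the row before left it, along the tool's axes as they then stand; what a row does not reach is not made up. A row lasts 1/10 s, in which the tool goes at most 50 mm and 8.59 degrees, less where a joint would pass 70% of its speed; a pose out of reach is approached as far as the arm can. A call with a number of a shift or a turn outside -1 to 1 is refused whole. A call with a gripper value outside its range is refused whole. OPENING is the opening, from 0 (shut) to 1 (fully open), set as the call begins (- or left out, the last holds). The fingers move at their own pace and stop on an object; FORCE is the grip in N (left out, the last holds). Time passes only in rows, so rows that do not move let the fingers close. It gives the time, the measured TCP pose, the force, the opening and the grip force at its end, in the units of the state.
- status.get_obs(): the state, without advancing time (a new reading comes with each control period).
- eyes.grab_frame(name): name is "scene" or "top" or "wrist"; returns a dict with "image" (400x640x3 uint8, red, green, blue), "depth" (400x640 float32, m along the optical axis (not along the pixel's ray), 0 where there is no reading), "fovy" (degrees; the focal length in pixels is half the picture's height over the tangent of half this angle, whatever the lens; pixels are square), "cx", "cy" (the principal point, pixels), "world_to_cam" (4x4, takes a point from world to camera coordinates). Camera axes: x right, y up, looking along -z (the intrinsics and any distortion apply to the point x, -y, -z); pixel columns grow to the right and rows downward; lengths in m; the calibration is good to about 2 mm. A picture is of the moment at which its call begins.
- r.hand_in(): hands the job in; it is judged then, once.
The state is a dict: "clock": time; "joints": joint angles; "qvel": joint speeds; "tau": joint torques, N m; "tcp_pos": TCP position; "orientation": TCP orientation; "contact_force": force on the tool from outside, world axes, zero at the start; "moment": the same for the moment, N m; "grip_width": finger opening in m; "gripper_force": force on a finger pad.
Only numpy, scipy, OpenCV 4.12 (cv2) and the standard library are available. Lean on these libraries where they do the work, as an engineer would, in place of code of your own. Each camera call takes 0.05 s, during which the arm holds its last target. There are 200 camera calls.

## Working session

There is one attempt and no reset: what is moved stays moved. The work goes in short steps, Python scripts to look and compute and a shell command to move; the robot and the scene stay as the last step left them, time stands still between calls to the robot, and variables do not carry over. Pictures are saved under pics/ and viewed, at most 10 in all, crops included, and the job is handed in when it is done.

```bash
ls; mkdir -p pics; cat > h.py <<'E'
import numpy as np, cv2
from bench import status, eyes, r
from scipy.spatial.transform import Rotation as R
def grab(n):
    f=eyes.grab_frame(n); f['f']=200/np.tan(np.radians(f['fovy'])/2); return f
def save(f,name): cv2.imwrite('pics/'+name,f['image'][:,:,::-1])
def cloud(f):
    v,u=np.mgrid[0:400,0:640]; d=f['depth']
    c=np.stack([(u-f['cx'])/f['f']*d,-(v-f['cy'])/f['f']*d,-d],-1)
    M=np.linalg.inv(f['world_to_cam']); return c@M[:3,:3].T+M[:3,3]
def proj(f,p):
    c=f['world_to_cam'][:3,:3]@np.array(p)+f['world_to_cam'][:3,3]
    return f['cx']+f['f']*c[0]/-c[2], f['cy']-f['f']*c[1]/-c[2]
E
python3 - <<'E'
from h import *
for n in ['top','scene']:
    f=grab(n); save(f,n+'0.png'); print(n,{k:f[k] for k in f if k not in('image','depth')}, (f['depth']>0).mean())
    np.savez(n+'0.npz',**f)
print(status.get_obs())
E
```

```text
pics
top {'fovy': 56.84284405889951, 'cx': 320.8866952630544, 'cy': 201.6347914052609, 'world_to_cam': array([[ 0.01813842, -0.99967222,  0.01806769, -0.02992396],
       [ 0.99619264,  0.01961054,  0.084945  , -0.51555876],
       [-0.08527147,  0.01645813,  0.99622182, -1.20523994],
       [ 0.        ,  0.        ,  0.        ,  1.        ]]), 'f': np.float64(369.5619382225903)} 0.99583984375
scene {'fovy': 46.836959207920415, 'cx': 320.8508734641022, 'cy': 197.0316765873462, 'world_to_cam': array([[ 0.11126739,  0.99373283,  0.01070683, -0.04479729],
       [-0.73357214,  0.07485961,  0.6754761 ,  0.29502397],
       [ 0.67044126, -0.0830127 ,  0.73730415, -1.69902037],
       [ 0.        ,  0.        ,  0.        ,  1.        ]]), 'f': np.float64(461.7640615381303)} 0.99621484375
{'clock': 0.1, 'joints': array([-1.4051167 ,  0.47770022,  0.02235032,  1.55632247, -0.0115096 ,
        1.10929892, -0.08311032]), 'qvel': array([ 0.00039085, -0.00131578,  0.00069143, -0.00118233, -0.00038661,
        0.00015968, -0.00113985]), 'tau': array([ 4.30620887e-03, -5.97766578e+01,  1.61335699e+00, -2.81955224e+01,
        1.27759666e-02,  5.07071265e-03, -4.37924641e-06]), 'tcp_pos': array([0.1823723 , 0.6493586 , 0.23044735]), 'orientation': array([-4.28696884e-01, -3.11209484e+00,  2.50860968e-03]), 'contact_force': array([-0.31171885, -0.6511985 ,  0.02364325]), 'moment': array([-0.02452372,  0.03646291, -0.06533276]), 'gripper_force': 0.0, 'grip_width': 0.08520010753632866}
```

View pics/top0.png

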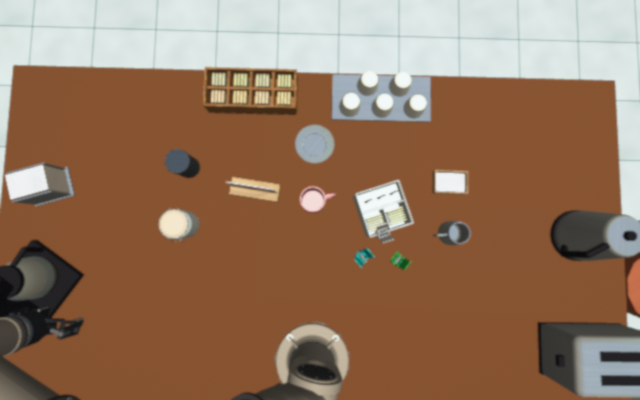

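View pics/scene0.png

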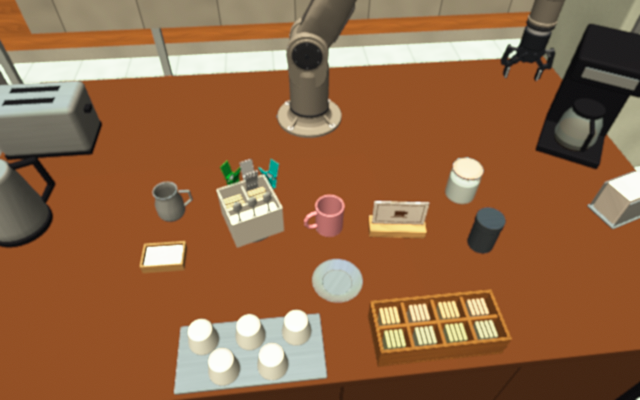

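The top view shows the caddy at about (385,208), with the grey clip on its front panel at (385,235). The look-alikes are at (364,257) and (401,260), the mug at (313,199) and the card at (254,188). Next I measure them from depth.

```bash
python3 - <<'E'
from h import *
def ld(n): return dict(np.load(n+'0.npz'))
for n in ['top','scene']:
    f=ld(n); P=cloud(f).reshape(-1,3); im=f['image'].reshape(-1,3).astype(int)
    f0=ld('top'); 
    if n=='top':
        M=np.linalg.inv(f['world_to_cam'])
        def ray(u,v,z):
            d=M[:3,:3]@np.array([(u-f['cx'])/f['f'],-(v-f['cy'])/f['f'],-1]); return M[:3,3]+d*(z-M[2,3])/d[2]
        c=ray(385,235,.15); k=ray(254,186,.12); cad=ray(385,205,.116)
        print('rays',c,k,cad)
    def rect(m,l):
        Q=P[m]; 
        if len(Q)<4: print(l,len(Q));return
        (a,b),s,t=cv2.minAreaRect((Q[:,:2]*1000).astype(np.float32)); print(n,l,len(Q),np.round((a,b),1),np.round(s,1),round(t,1),'z',np.percentile(Q[:,2],[2,50,98]).round(3))
    dc=np.hypot(*(P[:,:2]-cad[:2]).T)
    rect((dc<.11)&(abs(P[:,2]-.114)<.007),'rim')
    d1=np.hypot(*(P[:,:2]-c[:2]).T)
    rect((d1<.05)&(P[:,2]>.130)&(P[:,2]<.19),'clip>.13')
    rect((d1<.05)&(P[:,2]>.145)&(P[:,2]<.19),'clip>.145')
    dk=np.hypot(*(P[:,:2]-k[:2]).T)
    rect((dk<.1)&(P[:,2]>.10)&(P[:,2]<.13),'card top'); rect((dk<.12)&(abs(P[:,2]-.03)<.008),'block'); rect((dk<.1)&(P[:,2]>.05)&(P[:,2]<.13),'card')
E
```

```text
rays [ 0.40970157 -0.2096769   0.15      ] [0.5515944  0.18676567 0.12      ] [ 0.50150377 -0.21588005  0.116     ]
top rim 237 [ 488.7 -213.5] [148.5 141.6] 19.0 z [0.107 0.116 0.121]
top clip>.13 127 [ 418.4 -206.3] [53.5 35.8] 18.6 z [0.131 0.152 0.169]
top clip>.145 78 [ 418.4 -205.9] [53.5 35.3] 18.2 z [0.147 0.162 0.17 ]
top card top 78 [553.4 200.4] [145.9   3.4] 82.2 z [0.1   0.12  0.124]
top block 698 [553.8 201.9] [159.9  58. ] 81.9 z [0.025 0.031 0.036]
top card 148 [553.4 200.8] [146.6   3.4] 82.1 z [0.053 0.102 0.124]
scene rim 421 [ 488.6 -213.2] [154.7 141. ] 19.2 z [0.107 0.113 0.12 ]
scene clip>.13 243 [ 418.5 -207.3] [59.2 36.4] 18.5 z [0.131 0.149 0.166]
scene clip>.145 149 [ 418.5 -207.3] [59.2 36.4] 18.5 z [0.146 0.156 0.167]
scene card top 301 [554.3 201.1] [147.8   9.7] 82.4 z [0.101 0.112 0.123]
scene block 646 [558.1 201. ] [160.   60.6] 78.9 z [0.023 0.03  0.037]
scene card 923 [554.7 201.3] [148.4   9.8] 81.9 z [0.052 0.087 0.121]
```

```bash
python3 -m crank '[[0,0,0,0,0,0.177],[0,0,0,0,0,0.177],[0,0,0,0,0,0.177],[0,0,0,0,0,0.177],[0,0,0,0,0,0.177],[0,0,0,0,0,0.177],[0,0,0,0,0,0.177]]' 1 20
python3 -m crank '[[-0.92,0.34,0,0,0,0],[-0.92,0.34,0,0,0,0],[-0.92,0.34,0,0,0,0],[-0.92,0.34,0,0,0,0],[-0.92,0.34,0,0,0,0],[-0.92,0.34,0,0,0,0],[-0.92,0.34,0,0,0,0],[-0.92,0.34,0,0,0,0],[-0.92,0.34,0,0,0,0],[-0.92,0.34,0,0,0,0],[-0.92,0.34,0,0,0,0],[-0.92,0.34,0,0,0,0]]'
python3 - <<'E'
from h import *
f=dict(np.load('top0.npz'));P=cloud(f);hsv=cv2.cvtColor(f['image'],cv2.COLOR_RGB2HSV)
g=(hsv[...,0]>50)&(hsv[...,0]<100)&(hsv[...,1]>120);g[:230]=0;g[290:]=0
n,l,s,c=cv2.connectedComponentsWithStats(g.astype(np.uint8))
for i in range(1,n):
    if s[i,4]>20:
        Q=P[l==i];print(Q.min(0).round(3),Q.max(0).round(3),c[i])
E
```

```text
clock: 0.8
tcp_pos: [0.1824, 0.6496, 0.2308]
orientation: [1.841, 2.545, -0.002]
contact_force: [0.1, 0.5, -0.4]
grip_width: 0.085
gripper_force: 0.0
clock: 2.0
tcp_pos: [0.3311, 0.4652, 0.2313]
orientation: [1.834, 2.551, 0.0]
contact_force: [-0.3, 1.6, -1.2]
grip_width: 0.0853
gripper_force: 0.0
[ 0.315 -0.181 -0.001] [ 0.365 -0.128  0.093] [362.68992248 256.13178295]
[ 0.308 -0.297  0.003] [0.411 0.    1.245] [400.19672131 261.23770492]
```

```bash
python3 -m crank '[[-0.92,0.34,0,0,0,0],[-0.92,0.34,0,0,0,0],[-0.92,0.34,0,0,0,0],[-0.92,0.34,0,0,0,0],[-0.92,0.34,0,0,0,0],[-0.92,0.34,0,0,0,0],[-0.92,0.34,0,0,0,0],[-0.92,0.34,0,0,0,0],[-0.92,0.34,0,0,0,0],[-0.92,0.34,0,0,0,0],[-0.92,0.34,0,0,0,0],[-0.92,0.34,0,0,0,0]]' && python3 -m crank '[[-0.92,0.34,0,0,0,0],[-0.92,0.34,0,0,0,0],[-0.85,-0.46,0,0,0,0],[-0.85,-0.46,0,0,0,0],[-0.85,-0.46,0,0,0,0],[-0.85,-0.46,0,0,0,0],[-0.85,-0.46,0,0,0,0],[-0.85,-0.46,0,0,0,0],[-0.85,-0.46,0,0,0,0],[-0.85,-0.46,0,0,0,0],[-0.85,-0.46,0,0,0,0],[-0.85,-0.46,0,0,0,0]]' && python3 -m crank '[[-0.85,-0.46,0,0,0,0],[-0.85,-0.46,0,0,0,0],[-0.85,-0.46,0,0,0,0],[-0.85,-0.46,0,0,0,0],[-0.85,-0.46,0,0,0,0],[-0.85,-0.46,0,0,0,0],[-0.85,-0.46,0,0,0,0],[-0.85,-0.46,0,0,0,0],[-0.85,-0.46,0,0,0,0],[-0.85,-0.46,0,0,0,0],[-0.85,-0.46,0,0,0,0],[0,0,0,0,0,0]]'
python3 - <<'E'
from h import *
f=grab('wrist');save(f,'w1.png');np.savez('w10.npz',**f)
print(status.get_obs()['tcp_pos'],R.from_rotvec(status.get_obs()['orientation']).as_matrix())
P=cloud(f);m=(np.hypot(P[...,0]-.4184,P[...,1]+.206)<.05)
for lo,hi in((.12,.19),(.145,.19),(.155,.19)):
    Q=P[m&(P[...,2]>lo)&(P[...,2]<hi)]
    if len(Q)>4:print(len(Q),cv2.minAreaRect((Q[:,:2]*1000).astype(np.float32)),np.percentile(Q[:,2],[2,50,98]))
E
```

```text
clock: 3.2
tcp_pos: [0.4784, 0.2818, 0.2313]
orientation: [-1.834, -2.551, -0.0]
contact_force: [0.1, -0.3, -0.2]
grip_width: 0.0854
gripper_force: 0.0
clock: 4.4
tcp_pos: [0.4689, 0.0606, 0.2313]
orientation: [1.834, 2.551, 0.0]
contact_force: [-0.1, -0.0, -0.2]
grip_width: 0.0855
gripper_force: 0.0
clock: 5.6
tcp_pos: [0.4317, -0.1502, 0.2314]
orientation: [1.839, 2.546, -0.0]
contact_force: [-0.2, -0.4, -0.0]
grip_width: 0.0854
gripper_force: 0.0
[ 0.43211186 -0.14867018  0.23131579] [[-3.15579492e-01  9.48899139e-01  9.36590869e-05]
 [ 9.48899142e-01  3.15579485e-01  8.18432160e-05]
 [ 4.81040707e-05  1.14701068e-04 -9.99999992e-01]]
2464 ((417.58837890625, -206.36460876464844), (53.698814392089844, 38.7476921081543), 18.766950607299805) [0.12251479 0.14084653 0.16808262]
1094 ((417.5098571777344, -206.35223388671875), (53.84165954589844, 36.615638732910156), 19.604101181030273) [0.14588257 0.16035263 0.16836626]
748 ((417.5041809082031, -206.35658264160156), (53.85478210449219, 36.54926681518555), 19.68458366394043) [0.15535459 0.16478061 0.16843906]
```

View pics/w1.png

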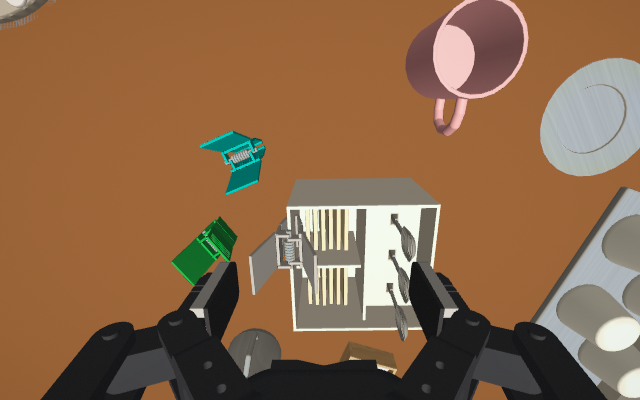

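The wrist view shows the grey clip at (288,248) astride the caddy's left (front) panel, and its centre agrees with the top view. I'll centre over it and descend.

```bash
python3 -m crank '[[-0.63,-0.4,0,0,0,0.01],[-0.63,-0.4,0,0,0,0],[-0.63,-0.4,0,0,0,0],[-0.62,-0.4,0,0,0,0],[0,0,0,0,0,0],[0,0,0.5,0,0,0],[0,0,0.5,0,0,0],[0,0,0.5,0,0,0],[0,0,0.5,0,0,0],[0,0,0.5,0,0,0],[0,0,0,0,0,0]]'
python3 - <<'E'
from h import *
f=grab('wrist');np.savez('w20.npz',**f)
print(status.get_obs()['tcp_pos'])
P=cloud(f);m=(np.hypot(P[...,0]-.4184,P[...,1]+.206)<.06)
for lo,hi in((.145,.172),(.155,.172)):
    Q=P[m&(P[...,2]>lo)&(P[...,2]<hi)]
    print(len(Q),cv2.minAreaRect((Q[:,:2]*1000).astype(np.float32)))
E
```

```text
clock: 6.75
tcp_pos: [0.4171, -0.2045, 0.1797]
orientation: [-1.843, -2.541, 0.002]
contact_force: [0.2, 0.7, -0.1]
grip_width: 0.0854
gripper_force: 0.0
[ 0.41755448 -0.20490172  0.18048216]
2124 ((417.5046081542969, -206.56765747070312), (53.781375885009766, 36.321083068847656), 19.154800415039062)
1475 ((417.5046081542969, -206.56765747070312), (53.781375885009766, 36.321083068847656), 19.154800415039062)
```

```bash
python3 -m crank '[[-0.04,0,0.5,0,0,0],[0,0,0.5,0,0,0],[0,0,0.5,0,0,0],[0,0,0.5,0,0,0],[0,0,0.45,0,0,0],[0,0,0,0,0,0],[0,0,0,0,0,0]]' && python3 -m crank '[[0,0,0,0,0,0],[0,0,0,0,0,0],[0,0,0,0,0,0],[0,0,0,0,0,0]]' 0 20 && python3 -m crank '[[0,0,0,0,0,0],[0,0,0,0,0,0],[0,0,0,0,0,0],[0,0,0,0,0,0]]'
python3 - <<'E'
from h import *
f=grab('wrist');save(f,'w3.png');g=grab('scene');cv2.imwrite('pics/s3.png',cv2.resize(g['image'][140:260,180:320,::-1],None,fx=4,fy=4))
o=status.get_obs();print(o['tcp_pos'],o['grip_width'],o['gripper_force'],o['contact_force'])
E
```

```text
clock: 7.5
tcp_pos: [0.4182, -0.2059, 0.1321]
orientation: [-1.844, -2.543, 0.001]
contact_force: [1.2, -0.6, -1.1]
grip_width: 0.0856
gripper_force: 0.0
clock: 7.9
tcp_pos: [0.4197, -0.2062, 0.1333]
orientation: [1.842, 2.541, 0.002]
contact_force: [-0.7, 0.5, 1.9]
grip_width: 0.0283
gripper_force: 6.5
clock: 8.3
tcp_pos: [0.42, -0.2061, 0.1333]
orientation: [1.842, 2.541, 0.002]
contact_force: [1.2, 0.3, 5.6]
grip_width: 0.0276
gripper_force: 26.4
[ 0.42002223 -0.20603422  0.13325553] 0.027255272301858244 26.36872708797455 [1.96221719 1.14705721 6.71093253]
```

View pics/w3.png

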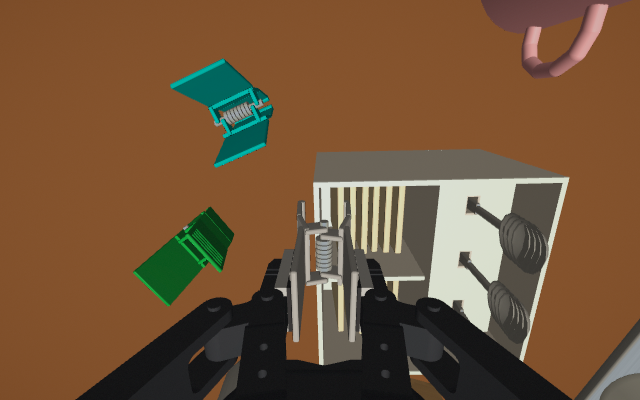

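The wrist view shows the handles parallel and squeezed to the stop (about 28 mm), with the clip still astride the panel. Now I lift it straight up.

```bash
python3 -m crank '[[0,0,-0.2,0,0,0],[0,0,-0.3,0,0,0],[0,0,-0.5,0,0,0],[0,0,-0.5,0,0,0],[0,0,-0.5,0,0,0],[0,0,-0.6,0,0,0],[0,0,-0.6,0,0,0],[0,0,-0.6,0,0,0],[0,0,-0.6,0,0,0],[0,0,-0.6,0,0,0],[0,0,0,0,0,0],[0,0,0,0,0,0]]'
python3 - <<'E'
from h import *
o=status.get_obs();T=R.from_rotvec(o['orientation']).as_matrix();print(o['tcp_pos'],o['grip_width'],o['gripper_force'])
for n in('wrist','scene'):
    f=grab(n);save(f,n+'4.png');np.savez(n+'4.npz',**f)
    P=(cloud(f)-o['tcp_pos'])@T
    print(n)
    for lo,hi in((-.04,-.025),(-.01,.005),(.005,.02),(.02,.035),(.035,.06)):
        Q=P[(abs(P[...,0])<.025)&(abs(P[...,1])<.03)&(P[...,2]>lo)&(P[...,2]<hi)]*1000
        if len(Q)>8:print(lo,len(Q),np.percentile(Q,[2,50,98],axis=0).round(1).tolist())
g=f['image'];u,v=map(int,proj(f,o['tcp_pos']));cv2.imwrite('pics/s4c.png',cv2.resize(g[v-50:v+70,u-70:u+70,::-1],None,fx=4,fy=4))
E
```

```text
clock: 9.6
tcp_pos: [0.4185, -0.2056, 0.2324]
orientation: [1.844, 2.543, 0.001]
contact_force: [0.1, 0.4, -1.1]
grip_width: 0.0274
gripper_force: 25.6
[ 0.4184547  -0.20563259  0.23243444] 0.02735855108467156 25.590873062610626
wrist
-0.04 2699 [[-15.5, -24.6, -39.9], [7.4, 11.7, -37.8], [18.1, 26.2, -25.8]]
-0.01 1206 [[-16.5, -17.4, -9.5], [6.9, 0.1, 3.7], [18.1, 19.0, 5.0]]
0.005 1338 [[-15.5, -11.7, 5.1], [4.4, 0.6, 7.4], [19.1, 13.8, 17.2]]
0.02 137 [[6.7, -15.3, 20.3], [17.6, 13.0, 24.5], [18.4, 17.4, 34.6]]
0.035 200 [[5.6, -16.3, 36.0], [17.1, 13.8, 48.2], [18.3, 18.1, 52.6]]
scene
-0.04 37 [[-18.0, -19.2, -37.9], [-11.2, 11.9, -30.1], [-0.1, 29.5, -25.1]]
-0.01 46 [[-18.2, -12.5, -9.6], [-10.6, 15.0, -3.0], [15.8, 27.7, 3.4]]
0.005 63 [[-18.3, -11.0, 5.6], [-5.0, 13.9, 12.2], [17.0, 18.0, 19.7]]
0.02 69 [[-18.5, -12.1, 20.2], [-2.0, 15.8, 27.4], [16.9, 19.5, 34.3]]
0.035 89 [[-17.9, -15.1, 35.9], [-3.5, 17.3, 44.5], [16.6, 20.9, 55.6]]
```

View pics/s4c.png

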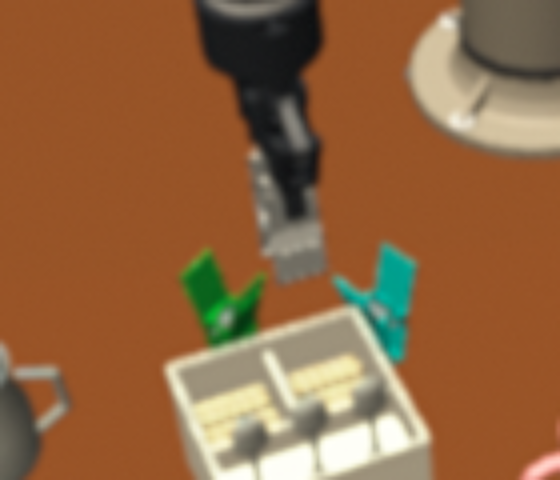

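View pics/wrist4.png

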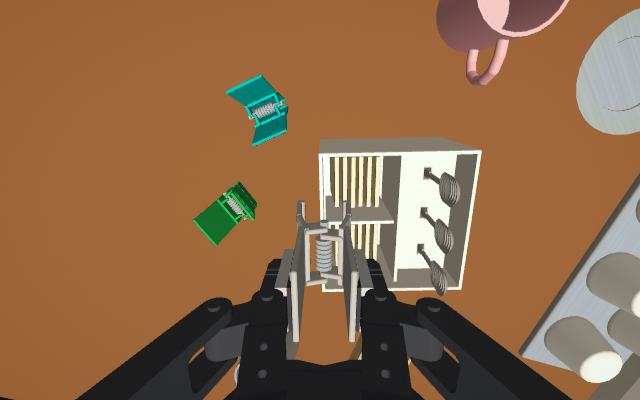

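The clip hangs upright and centred in the fingers (wrist: 300–350, 200–340), clear of the caddy, and the spoons are untouched. I'll turn it in line with the card and carry it over.

```bash
python3 -m crank '[[0,0,0,0,0,0.1],[0,0,0,0,0,0.15],[0,0,0,0,0,0.15],[0,0,0,0,0,0.12],[0,0,0,0,0,0.058],[0.4,0.08,0,0,0,0],[0.6,0.1,0,0,0,0],[0.8,0.14,0,0,0,0],[0.8,0.14,0,0,0,0],[0.8,0.14,0,0,0,0],[0.8,0.15,0,0,0,0],[0.8,0.15,0,0,0,0]]' && python3 -m crank '[[0.8,0.15,0,0,0,0],[0.8,0.15,0,0,0,0],[0.8,0.15,0,0,0,0],[0.8,0.15,0,0,0,0],[0.8,0.15,0,0,0,0],[0.8,0.15,0,0,0,0],[0.8,0.15,0,0,0,0],[0.8,0.15,0,0,0,0],[0.8,0.15,0,0,0,0],[0.8,0.15,0,0,0,0],[0.8,0.15,0,0,0,0],[0.8,0.15,0,0,0,0]]' && python3 -m crank '[[0.8,0.15,0,0,0,0],[0.8,0.15,0,0,0,0],[0.8,0.15,0,0,0,0],[0.8,0.15,0,0,0,0],[0.8,0.15,0,0,0,0],[0.8,0.15,0,0,0,0],[0.6,0.1,0,0,0,0],[0.2,0.05,0,0,0,0],[0,0,0,0,0,0],[0,0,0,0,0,0],[0,0,0,0,0,0]]'
cat > look.py <<'E'
from h import *
import sys
o=status.get_obs();T=R.from_rotvec(o['orientation']).as_matrix();print(o['tcp_pos'],'tool y yaw',np.degrees(np.arctan2(T[1,1],T[0,1])),T[2],o['grip_width'],o['gripper_force'],o['contact_force'])
for n in('wrist','top','scene'):
    f=grab(n);save(f,n+sys.argv[1]+'.png')
    W=cloud(f);P=(W-o['tcp_pos'])@T
    k=(np.hypot(W[...,0]-.5537,W[...,1]-.2008)<.09)
    Q=W[k&(W[...,2]>.108)&(W[...,2]<.124)&((abs(P[...,0])>.02)|(P[...,2]>.065))]
    if len(Q)>8:print(n,'card',len(Q),cv2.minAreaRect((Q[:,:2]*1000).astype(np.float32)),'in tool mm',np.percentile((Q-o['tcp_pos'])@T*1000,[2,50,98],axis=0).round(1).tolist())
    for lo,hi in((.0,.02),(.03,.056)):
        C=P[(abs(P[...,0])<.025)&(abs(P[...,1])<.03)&(P[...,2]>lo)&(P[...,2]<hi)]*1000
        if len(C)>8:print(n,'clip',lo,len(C),np.percentile(C,[1,50,99],axis=0).round(1).tolist())
E
python3 look.py 5
```

```text
clock: 10.9
tcp_pos: [0.45, -0.1079, 0.2319]
orientation: [-2.367, -2.065, 0.001]
contact_force: [-0.0, -0.0, 0.1]
grip_width: 0.0274
gripper_force: 25.6
clock: 12.1
tcp_pos: [0.5124, 0.0774, 0.2323]
orientation: [-2.369, -2.063, -0.0]
contact_force: [-0.3, 0.1, -1.1]
grip_width: 0.0274
gripper_force: 25.6
clock: 13.2
tcp_pos: [0.5481, 0.1831, 0.2324]
orientation: [2.371, 2.061, -0.0]
contact_force: [-0.5, -0.5, -0.5]
grip_width: 0.0274
gripper_force: 25.6
[0.54814765 0.18308559 0.23236576] tool y yaw -7.98391791436144 [-1.61724423e-04 -9.07152173e-05 -9.99999983e-01] 0.027381271484134106 25.59162586927414 [-0.50833706 -0.49992255 -0.52821777]
wrist card 536 ((555.4612426757812, 219.3912353515625), (112.7204818725586, 3.5123839378356934), 82.0005111694336) in tool mm [[-16.0, 0.5, 109.2], [46.8, 2.1, 110.7], [91.1, 3.9, 120.4]]
wrist clip 0.0 2204 [[-16.7, -12.7, 0.6], [4.3, 0.5, 5.9], [19.5, 13.9, 17.6]]
wrist clip 0.03 230 [[5.4, -16.7, 30.6], [17.8, 13.6, 48.0], [18.6, 18.0, 53.0]]
top card 25 ((547.063232421875, 155.45347595214844), (53.5881233215332, 3.27213716506958), 82.88316345214844) in tool mm [[-53.0, 1.3, 108.5], [-27.2, 2.5, 113.0], [-1.5, 4.4, 121.1]]
top clip 0.0 30 [[-19.1, -14.0, 1.8], [-14.2, -0.9, 7.2], [-5.5, 13.8, 19.6]]
top clip 0.03 12 [[-17.3, -16.3, 36.4], [-12.2, -14.1, 46.8], [-1.4, 16.9, 53.9]]
scene card 204 ((554.03955078125, 201.38949584960938), (147.2103729248047, 9.268328666687012), 83.32843780517578) in tool mm [[-52.0, 0.3, 111.2], [19.2, 3.9, 117.5], [89.1, 6.8, 124.2]]
scene clip 0.0 76 [[-18.4, -11.6, 1.0], [-4.5, 14.3, 11.4], [17.2, 19.3, 19.4]]
scene clip 0.03 107 [[-17.8, -15.1, 30.6], [-2.9, 18.0, 41.9], [16.9, 21.2, 55.2]]
```

View pics/wrist5.png

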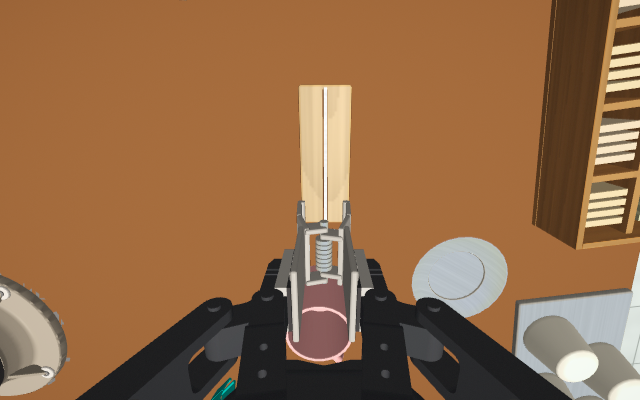

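The card edge (wrist, column 325) runs parallel to the clip and just right of its centre. I'll shift about 18.5 mm in x and 1.5 mm in y, go halfway down and check.

```bash
python3 -m crank '[[0.3,0.02,0,0,0,0],[0.35,0.03,0,0,0,0],[0.25,0.03,0,0,0,0],[0.03,0,0.2,0,0,0],[0,0,0.4,0,0,0],[0,0,0.5,0,0,0],[0,0,0.5,0,0,0],[0,0,0.3,0,0,0],[0,0,0,0,0,0],[0,0,0,0,0,0],[0,0,0,0,0,0]]'
python3 look.py 6
```

```text
clock: 14.45
tcp_pos: [0.5527, 0.2023, 0.1947]
orientation: [2.369, 2.063, 0.001]
contact_force: [1.3, -1.3, -0.4]
grip_width: 0.0276
gripper_force: 25.6
[0.55266949 0.20230427 0.19469604] tool y yaw -7.91002180779102 [ 4.42597644e-04  5.76617015e-04 -9.99999736e-01] 0.027612927865477054 25.59192806482315 [ 1.28105079 -1.27470215 -0.36127881]
wrist card 544 ((553.231201171875, 202.30368041992188), (147.4103546142578, 3.178126335144043), 82.18661499023438) in tool mm [[-70.5, -1.0, 71.4], [33.0, 0.5, 72.9], [72.4, 2.1, 82.7]]
wrist clip 0.0 2198 [[-16.6, -12.6, 0.8], [4.2, 0.5, 6.0], [19.6, 14.2, 17.4]]
wrist clip 0.03 227 [[5.2, -16.7, 30.3], [17.8, 13.6, 48.0], [18.8, 18.0, 53.3]]
top card 30 ((548.4285888671875, 166.80844116210938), (76.9149169921875, 3.94427752494812), 81.63096618652344) in tool mm [[-72.4, -1.0, 71.0], [-41.8, 0.8, 74.4], [1.0, 2.6, 83.2]]
top clip 0.0 30 [[-17.6, -13.0, 1.3], [-12.7, 1.2, 7.2], [-4.0, 13.7, 17.6]]
top clip 0.03 12 [[-17.4, -16.2, 31.0], [-11.5, -15.4, 44.3], [2.1, 18.5, 50.4]]
scene card 195 ((553.905517578125, 201.4209747314453), (146.9170379638672, 9.694380760192871), 82.13056945800781) in tool mm [[-71.8, -2.4, 72.8], [-1.2, 1.8, 79.4], [69.9, 5.7, 86.3]]
scene clip 0.0 74 [[-18.5, -11.3, 0.5], [-7.6, 13.9, 11.5], [17.3, 20.2, 19.9]]
scene clip 0.03 100 [[-17.8, -15.7, 30.7], [-2.8, 17.7, 42.4], [17.5, 21.6, 55.2]]
```

View pics/wrist6.png

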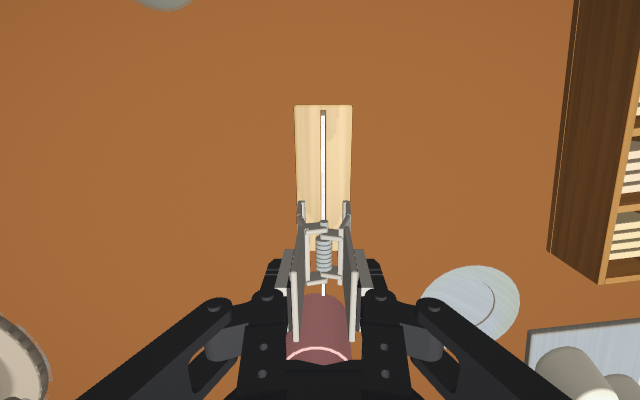

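Aligned and centred: the card is at y = 0.5 mm and the clip centre at 0.6 mm in the tool frame. The final 42 mm goes down gently.

```bash
python3 -m crank '[[0,0,0.2,0,0,0],[0,0,0.25,0,0,0],[0,0,0.25,0,0,0],[0,0,0.25,0,0,0],[0,0,0.25,0,0,0],[0,0,0.25,0,0,0],[0,0,0.25,0,0,0],[0,0,0.25,0,0,0],[0,0,0.15,0,0,0],[0,0,0,0,0,0],[0,0,0,0,0,0],[0,0,0,0,0,0]]' && python3 -m crank '[[0,0,0,0,0,0],[0,0,0,0,0,0],[0,0,0,0,0,0]]'
sed -i "s/if len(Q)>8:print(n,'card'/if n!='top':cv2.imwrite('pics\/'+n+'c'+sys.argv[1]+'.png',cv2.resize(f['image'][150:270,330:470,::-1],None,fx=4,fy=4))\n    &/" look.py; python3 look.py 7
```

```text
clock: 15.8
tcp_pos: [0.5525, 0.2023, 0.1525]
orientation: [2.369, 2.063, 0.001]
contact_force: [0.5, -0.0, -0.8]
grip_width: 0.0275
gripper_force: 25.6
clock: 16.1
tcp_pos: [0.5524, 0.2023, 0.1524]
orientation: [-2.369, -2.063, -0.0]
contact_force: [-0.7, 1.2, -0.6]
grip_width: 0.0274
gripper_force: 25.6
[0.55238755 0.20230252 0.15240113] tool y yaw -7.906232023973757 [ 1.66513803e-04  9.87303916e-05 -9.99999981e-01] 0.027417964989934172 25.59186816215515 [-0.70673917  1.17760307 -0.58529398]
wrist card 682 ((552.6065063476562, 201.85903930664062), (148.43038940429688, 2.9934041500091553), 82.19078063964844) in tool mm [[-70.4, -1.0, 29.1], [35.2, 0.5, 30.5], [73.0, 1.9, 39.8]]
wrist clip 0.0 2199 [[-16.5, -12.7, 1.0], [4.3, 0.5, 5.9], [19.6, 14.0, 17.6]]
wrist clip 0.03 299 [[5.9, -16.6, 30.1], [17.9, 0.5, 45.8], [24.5, 17.9, 53.6]]
top card 22 ((546.9640502929688, 155.22300720214844), (53.10105514526367, 2.906398296356201), 81.41869354248047) in tool mm [[-72.8, -0.3, 29.2], [-45.1, 0.4, 31.8], [-21.2, 2.5, 40.4]]
top clip 0.0 28 [[-18.5, -12.8, 0.9], [-15.3, 0.1, 8.3], [-5.5, 13.5, 18.8]]
top clip 0.03 16 [[-23.8, -16.3, 32.1], [-15.2, -0.2, 40.2], [1.4, 18.0, 50.0]]
scene card 145 ((555.1104125976562, 201.4757080078125), (148.50233459472656, 7.868960857391357), 82.2149429321289) in tool mm [[-73.7, -1.0, 30.0], [-24.4, 2.1, 36.8], [71.0, 6.4, 43.9]]
scene clip 0.0 73 [[-19.7, -11.3, 0.7], [-7.1, 13.9, 11.9], [17.5, 20.3, 19.8]]
scene clip 0.03 120 [[-23.8, -15.8, 30.4], [-4.7, 16.8, 42.5], [24.3, 21.6, 54.4]]
```

View pics/scenec7.png

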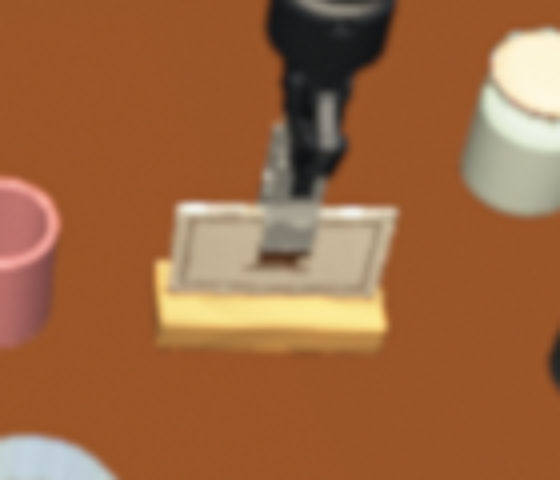

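View pics/wrist7.png

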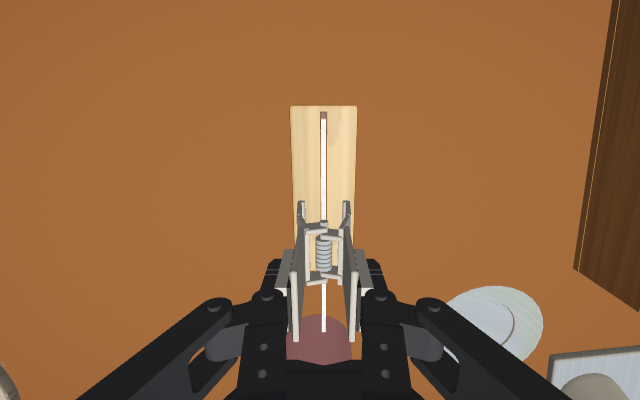

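The scene crop shows the jaws astride the middle of the card's top edge (290,215). In the wrist view the edge (column 323) runs centred between the jaws, in line and untouched. Handing in.

```bash
python3 -c "
from bench import r
print(r.hand_in())"
```

```text
the job is handed in; nothing more can be done
None
```

I handed the job in at about 16 s with the clip held fully open astride the middle of the card's top edge. My last readings put it in line with the card, about 20 mm over the edge and not touching, but the hand-in returned no verdict.

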